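# Crank the generator from its start box

## Robot

A 6-joint arm with a two-finger parallel gripper is mounted at the origin on the work surface; the furniture and walls round the work are solid. World frame = base frame: x ahead of the robot, y to its left, z up, the work surface at z = 0. Lengths are in m, angles in rad, forces in N, time in s.
With the tool pointing down it reaches from about 0.225 to 0.875 m from the base axis. Payload 3.4 kg.
Tool frame: the origin (TCP) lies on the centre line of the jaws, within the pads' length; the fingertips stand 14 mm ahead of it and the grasp point (between the pads) lies 5 mm behind it; z points along the fingers, y is the line along which they close (so a half turn about z gives the same grasp; the last joint's range is limited). The gripper opens to 85 mm and grips with 20 to 120 N. Pads are 22 mm wide; open, the fingers measure 114 mm over their backs; the gripper's body (76 mm by 85 mm) begins 54 mm behind the grasp point. The pads swing forward as they close: fully open they stand 13 mm farther back than shut.
Start: joints at [1.177, 0.276, 1.505, -0, 1.361, -0.121], TCP at [0.155, 0.554, 0.245] pointing down, gripper open.
Joint ranges: [-2.89, 2.89], [-0.75, 2.08], [0.22, 2.7], [-1.18, 4.32], [0.11, 2.71], [-2.7, 2.7]. Speed limits (rad/s): [2.57, 2.57, 3.14, 3.14, 3.14, 3.14].

## Interface

Orientations are given as a unit quaternion [w, x, y, z].
In Python, from rig import manip, eyes gives the robot as it stands.
- The arm moves only by the shell command python3 -m creep 'ROWS' [FORCE]. ROWS is JSON, a list of rows, each a list of 5 numbers: the opening, from 0 (shut) to 1 (fully open), then the shift along the tool's x, y, z normalised to -1 to 1, where 1 is 0.5 m, then the turn about the tool's z normalised to -1 to 1, where 1 is 360 degrees. In form: [[fingers, dx, dy, dz, spin], ...]. A call has 1 to 10 rows; each row is the pose to reach, as a shift and turn from the pose commanded when the call began, along the tool's axes at that moment, turning the shorter way round; what a row does not reach only later rows make up. A row lasts 1/10 s, in which the tool goes at most 50 mm and 8.59 degrees, less where a joint would pass 70% of its speed; a pose out of reach is approached as far as the arm can. A call with a number of a shift or a turn outside -1 to 1 is refused whole. A call with a gripper value outside its range is refused whole. The fingers move at their own pace and stop on an object; FORCE is the grip in N (left out, the last holds). Time passes only in rows, so rows that repeat a pose let the fingers close. It gives the time, the measured TCP pose, the force, the opening and the grip force at its end, in the units of the state.
- manip.get_state(): the state, without advancing time (a new reading comes with each control period).
- eyes.get_image(name): name is "scene" or "side" or "wrist"; returns a dict with "frame" (384x512x3 uint8, red, green, blue), "fx", "fy", "cx", "cy" (pixels), "R" (3x3) and "t" (3): a world point X has camera coordinates R X + t. Camera axes: x right, y down, z forward; pixel columns grow to the right and rows downward; lengths in m; the calibration is good to about 2 mm. A picture is of the moment at which its call begins. There is no depth.
- manip.sign_off(): hands the job in; it is judged then, once.
Trained networks look in the newest picture that a camera, given by its name, has taken for a name from the list of things; names that differ only in an ending like _2 or _b are one class to them, and where a whole thing is asked for, a point or a joint stands for the part that bears it (a point fixed in the world has none). Each returns a list of dicts, best first, with "confidence" (0 to 1); they miss things now and then, are a little off and sometimes report something else, mostly with a low value. They report only what shows in the picture. A call takes as long as a camera call.
- eyes.regions_of(camera, label): "mask" (384x512 bool, what is visible of it) and "bbox" ([left, top, right, bottom] in pixels, round what is visible of it).
- eyes.place_of(camera, label): "centre" ([column, row] in pixels: a listed point, or the origin of a listed thing).
The state is a dict: "clock": time; "qpos": joint angles; "qd": joint speeds; "effort": joint torques, N m; "position": TCP position; "ee_rot": TCP orientation; "contact_force": force on the tool from outside, world axes, zero at the start; "moment": the same for the moment, N m; "width": finger opening in m; "gripper_force": force on a finger pad.
Only numpy, scipy, OpenCV 4.12 (cv2) and the standard library are available. Lean on these libraries where they do the work, as an engineer would, in place of code of your own. Each camera call takes 0.05 s, during which the arm holds its last target. There are 200 camera calls.

## Task

Start the generator from the grey start box screwed to the bench. First slide the throttle grip along its slot until it is level with the small steel pointer beside the slot, then turn the spring-return start dial clockwise past its first two clicks to the third, and keep holding it there against its spring: finish while still holding the dial, with the throttle still level with the pointer. Leave the mug, glue bottle and tape measure where they are.

Things in the scene. Friction and masses are not known exactly. Their poses are not given: they have to be found in the camera images.
- start_box: grey metal control box, 180 (x) x 220 (y) x 60 mm, screwed down, at a different place and yaw each time. Flat panel on top at its z = 60 mm. Origin: centre of its underside; x points away from the robot at yaw 0, z up. The throttle slot runs along the box's x at its y = +52 mm; the dial's axis stands at its x = -10, y = -58 mm
- throttle_top (a point): centre of the top face of the black throttle grip, a ribbed block 16 mm (along the slot) x 26 mm (across) that stands from 5 to 29 mm above the panel, with a white line across its top. Axes as the box's. Slides along the box's x with about 2 N of friction and stays where it is left
- throttle (a joint): position of the throttle grip along its slot in m: 0 at the end nearest the robot, grows along the box's +x to 0.10 at the far end; starts between 0 and 0.035
- pointer: small flat steel pointer, 14 mm wide, 2.5 mm thick with a 2 mm screw head, fixed beside the slot on the side away from the dial, at a different place along it each time. Origin: tip of its point, 1 mm above the panel, 16 mm from the slot's middle line; axes as the box's. The throttle is level with it when throttle_top has x = 0 in this frame
- dial_grip (a point): point on the start dial's axis, 27 mm above the panel, at grip height. The dial is a black disc of 50 mm diameter with an upright bar 44 mm long x 13 mm wide, standing from 12 to 36 mm above the panel; the point's x runs along the bar to the end with the white line, y across the bar, z up (the axis)
- start_dial (a joint): turn of the dial in rad: 0 at rest (white-line end 30 degrees anticlockwise of the box's x), growing clockwise seen from above. Clicks at 0.349, 0.698, 1.047, marked by one, two, three studs on the panel, are felt but do not keep it; firm stop at 1.117. A spring returns it to 0 when let go: 0.06 N m at rest, 0.19 at the third click, clicks add +-0.05
- mug: dark mug, 82 x 119 x 107 mm, origin under its centre; bystander, loose
- glue_bottle: pale glue bottle with dark nozzle, 40 x 62 x 162 mm, origin under its centre; bystander, loose
- tape_measure: yellow and black pocket tape measure, 34 x 93 x 72 mm, origin under its centre; bystander, loose

How it is judged:
On the way, in this order (a step that is already met when the one before it is completed fails the run):
1. the throttle is level with the pointer while the dial is still at rest (x of throttle_top in the frame of pointer between -0.005 and 0.005 m and value of joint start_dial below 0.17 rad), for 0.2 s.
2. the dial has been turned to its third click (value of joint start_dial above 0.93 rad), for 0.2 s.
At the end, for the whole second after the job is handed in: The fingers hold the dial at its third click (turned more than 0.93 rad, that is within 7 degrees short of the click at 1.047 rad, or on to the stop) against its spring, and the throttle grip's middle is within 5 mm of the pointer (value of joint start_dial above 0.93 rad and contact force between the fingers and start_dial above 0.5 N and x of throttle_top in the frame of pointer between -0.005 and 0.005 m); the arm keeps its last pose, push and grip.
It fails at once if a bystander is shifted by more than 3 cm or tipped over (distance of any of mug, glue_bottle, tape_measure from where it was at the start of the episode above 0.03 m or angle between any of mug, glue_bottle, tape_measure's own z axis and vertical above 0.6 rad).
It also fails if it takes over 45 s, if anything falls off the work surface, if the arm or the gripper's body presses on something with over 40 N, if the wrist force passes 120 N, or if a joint passes its speed limit or range.

## Working session

There is one attempt and no reset: what is moved stays moved. The work goes in short steps, Python scripts to look and compute and a shell command to move; the robot and the scene stay as the last step left them, time stands still between calls to the robot, and variables do not carry over. Pictures are saved under pics/ and viewed, at most 10 in all, crops included, and the job is handed in when it is done.

```bash
mkdir -p pics; cat > h.py <<'E'
import numpy as np,cv2
from rig import manip,eyes
def grab(n):
    return eyes.get_image(n)
def ray(im,uv,z):
    d=np.array([(uv[0]-im['cx'])/im['fx'],(uv[1]-im['cy'])/im['fy'],1.]);R=np.array(im['R']);t=np.array(im['t'])
    c=-R.T@t;w=R.T@d;return c+w*(z-c[2])/w[2]
def proj(im,X):
    c=np.array(im['R'])@X+np.array(im['t']);return [im['fx']*c[0]/c[2]+im['cx'],im['fy']*c[1]/c[2]+im['cy']]
Z=dict(start_box=0,throttle_top=.089,pointer=.061,dial_grip=.087,mug=0,glue_bottle=0,tape_measure=0)
E
python3 - <<'E'
from h import *
ims=[]
for n in ['scene','side','wrist']:
    im=grab(n);ims.append(im['frame'])
    for l in Z:
        for r in eyes.place_of(n,l)[:1]: print(n,l,np.round(r['centre'],1),round(r['confidence'],2),np.round(ray(im,r['centre'],Z[l]),4))
cv2.imwrite('pics/a.png',cv2.resize(np.hstack(ims[:2])[:,:,::-1],(800,300)))
cv2.imwrite('pics/s.png',ims[0][:,:,::-1])
s=manip.get_state();print(s['position'],s['ee_rot'],s['clock'])
E
```

```text
scene start_box [239.  207.7] 0.67 [0.5063 0.0481 0.    ]
scene throttle_top [216.5 179.5] 0.45 [0.4768 0.0955 0.089 ]
scene pointer [229.6 180.1] 0.55 [0.5248 0.0957 0.061 ]
scene dial_grip [255.7 194. ] 0.54 [ 0.4942 -0.0226  0.087 ]
scene mug [314.2 257.5] 0.65 [ 0.4788 -0.2099  0.    ]
scene glue_bottle [214.3 150. ] 0.61 [0.6873 0.3225 0.    ]
scene tape_measure [338.7 312.4] 0.57 [ 0.3836 -0.3274  0.    ]
side start_box [263.3 233.1] 0.65 [0.4992 0.0442 0.    ]
side throttle_top [269.3 228.1] 0.47 [0.4812 0.1111 0.089 ]
side pointer [242.8 235.6] 0.4 [0.5462 0.1191 0.061 ]
side dial_grip [270.7 196.2] 0.63 [ 0.4881 -0.0123  0.087 ]
side mug [270.  178.3] 0.78 [ 0.5017 -0.1998  0.    ]
side tape_measure [305.9 164.6] 0.56 [ 0.3894 -0.2906  0.    ]
[0.15492996 0.55378228 0.24532329] [1.20474745e-05 1.35961976e-01 9.90714055e-01 4.36296420e-05] 1.2
```

View pics/a.png

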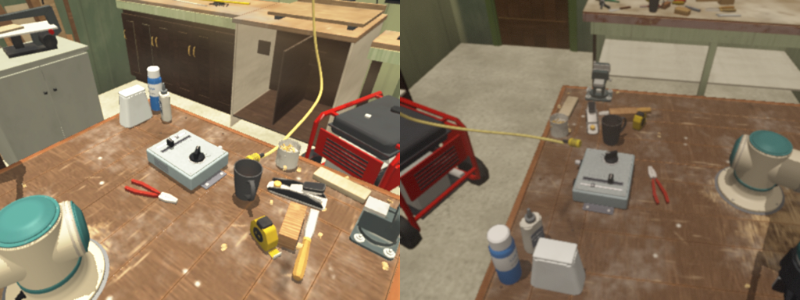

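View pics/s.png

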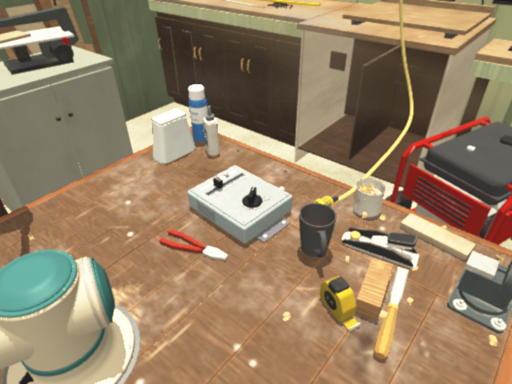

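```bash
python3 -m creep '[[0.7,-0.82,-0.82,-0.06,0],[0.7,-0.82,-0.82,-0.06,0],[0.7,-0.82,-0.82,-0.06,0],[0.7,-0.82,-0.82,-0.06,0],[0.7,-0.82,-0.82,-0.06,0],[0.7,-0.82,-0.82,-0.06,0],[0.7,-0.82,-0.82,-0.06,0],[0.7,-0.82,-0.82,-0.06,0],[0.7,-0.82,-0.82,-0.06,0],[0.7,-0.82,-0.82,-0.06,0]]'
python3 -m creep '[[0.7,-0.13,-0.13,0,0],[0.7,-0.13,-0.13,0,0],[0.7,-0.13,-0.13,0,0]]'
cat > w.py <<'E'
from h import *
import sys
im=grab('wrist');s=manip.get_state()
print(s['position'],s['ee_rot'],s['clock'],'cam',-np.array(im['R']).T@np.array(im['t']))
for l in list(Z)[:4]:
    for r in eyes.place_of('wrist',l)[:1]: print(l,np.round(r['centre'],1),round(r['confidence'],2),np.round(ray(im,r['centre'],Z[l]),4))
cv2.imwrite(sys.argv[1],im['frame'][:,:,::-1])
import pickle;pickle.dump(im,open('im.pkl','wb'))
E
python3 w.py pics/w1.png
```

```text
clock: 2.2
position: [0.4004, 0.1167, 0.2716]
ee_rot: [0.001, 0.136, 0.991, 0.0]
contact_force: [0.3, -0.2, -0.1]
width: 0.0595
gripper_force: 0.0
clock: 2.5
position: [0.4477, 0.034, 0.2711]
ee_rot: [0.001, 0.139, 0.99, -0.001]
contact_force: [-0.2, 1.2, -0.0]
width: 0.0597
gripper_force: 0.0
[0.4459904  0.03639017 0.27096985] [-2.05092210e-05  1.38331458e-01  9.90385988e-01 -4.39546324e-05] 2.55 cam [0.37946292 0.0546669  0.39977175]
start_box [282.2 190.9] 0.61 [0.5018 0.0431 0.    ]
throttle_top [336.7 187.6] 0.88 [0.4856 0.0962 0.089 ]
pointer [349.5 224.7] 0.69 [0.5394 0.1042 0.061 ]
dial_grip [228.  219.7] 0.82 [ 0.4891 -0.0134  0.087 ]
```

View pics/w1.png

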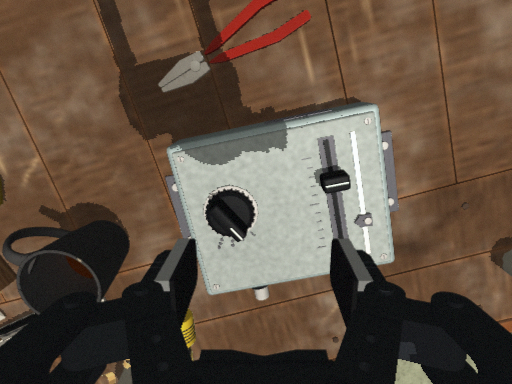

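```bash
python3 - <<'E'
from h import *
import pickle
im=pickle.load(open('im.pkl','rb'));f=im['frame'][:,:,::-1]
# box from mask ->
m=eyes.regions_of('wrist','start_box')[0]['mask'].astype(np.uint8)
C=[(169,149),(379,104),(394,262),(210,294)]
P=np.array([ray(im,c,.06)[:2] for c in C]);print(P,np.linalg.norm(np.roll(P,-1,0)-P,axis=1),P.mean(0))
for a,b in [(0,1),(3,2)]:
    d=P[b]-P[a];print(np.degrees(np.arctan2(d[1],d[0]))-90)
for a,b in [(0,3),(1,2)]:
    d=P[b]-P[a];print(np.degrees(np.arctan2(d[1],d[0])))
print('thr',ray(im,(335.5,180.5),.089),'ptr',ray(im,(357,220),.061))
cv2.imwrite('pics/c.png',cv2.resize(f[95:305,160:410],(800,672))[:600])
E
```

```text
Traceback (most recent call last):
IndexError: list index out of range
```

```bash
python3 - <<'E'
from h import *
import pickle
im=pickle.load(open('im.pkl','rb'));f=im['frame'][:,:,::-1]
C=[(169,149),(379,104),(394,262),(210,294)]
P=np.array([ray(im,c,.06)[:2] for c in C]);print(P,np.linalg.norm(np.roll(P,-1,0)-P,axis=1),P.mean(0))
for a,b in [(0,1),(3,2)]:
    d=P[b]-P[a];print(np.degrees(np.arctan2(d[1],d[0]))-90)
for a,b in [(0,3),(1,2)]:
    d=P[b]-P[a];print(np.degrees(np.arctan2(d[1],d[0])))
print('thr',ray(im,(335.5,180.5),.089),'ptr',ray(im,(357,220),.061))
cv2.imwrite('pics/c.png',cv2.resize(f[95:282,160:410],(800,598)))
E
```

```text
[[ 0.40964706 -0.05312464]
 [ 0.42439056  0.15766425]
 [ 0.59715825  0.14261761]
 [ 0.57978521 -0.0667979 ]] [0.21130388 0.17342168 0.21013491 0.17068669] [0.50274527 0.04508983]
-4.001001683985891
-4.742380813475464
-4.594735930181284
-4.977430005668069
thr [0.47848796 0.09665758 0.089     ] ptr [0.53629788 0.11298021 0.061     ]
```

View pics/c.png

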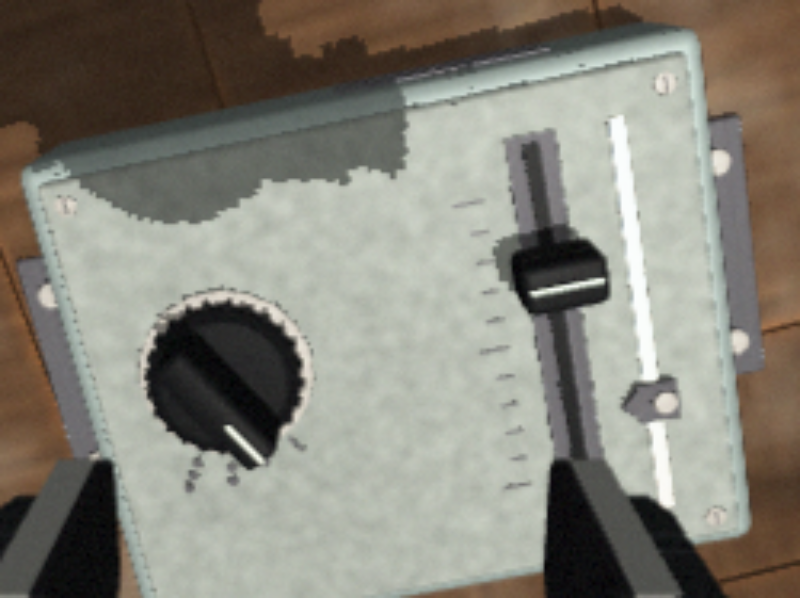

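```bash
python3 - <<'E'
from h import *
import pickle
im=pickle.load(open('im.pkl','rb'))
a=np.radians(-4.6);u=np.array([np.cos(a),np.sin(a)]);v=np.array([-u[1],u[0]]);o=np.array([.5025,.0445])
for n,uv,z in [('thr',(337.2,185),.089),('thrnet',(336.7,187.6),.089),('ptr',(354.4,220.3),.061),('ptrnet',(349.5,224.7),.061),('dial',(228,219.7),.087)]:
    p=ray(im,uv,z)[:2];print(n,p,(p-o)@u,(p-o)@v)
q=[.138331,.990386];print('tool x ang',np.degrees(np.arctan2(2*q[0]*q[1],2*q[0]**2-1)))
E
```

```text
thr [0.48324663 0.09724598] -0.02342152152014688 0.051031983929326924
thrnet [0.48562605 0.09623556] -0.02096873636217825 0.05021563917888674
ptr [0.53587341 0.11024988] 0.027992836741744867 0.06821460236003493
ptrnet [0.53938992 0.10419319] 0.03198375940473211 0.0624594464610458
dial [ 0.48907642 -0.0133781 ] -0.00873857992700737 -0.0587682212910751
tool x ang 164.09744100059976
```

```bash
python3 -m creep '[[0.7,-0.04,0.138,0.15,-0.0314],[0.7,-0.04,0.138,0.2,-0.0314],[0.7,-0.04,0.138,0.2,-0.0314],[0.7,-0.04,0.138,0.28,-0.0314],[0.7,-0.04,0.138,0.34,-0.0314],[0.7,-0.04,0.138,0.372,-0.0314],[0.7,-0.04,0.138,0.372,-0.0314]]'
python3 w.py pics/w2.png
```

```text
clock: 3.5
position: [0.4802, 0.1007, 0.0831]
ee_rot: [-0.003, 0.037, 0.999, -0.0]
contact_force: [-0.5, 0.5, 0.3]
width: 0.0599
gripper_force: 0.0
[0.48164437 0.10063233 0.08457986] [-1.13635042e-03  3.67314385e-02  9.99324527e-01 -2.40834633e-05] 3.55 cam [0.41034597 0.10647557 0.21231627]
start_box [180.7 240.1] 0.71 [0.503  0.0435 0.    ]
throttle_top [252.3 280.7] 0.56 [0.4842 0.0965 0.089 ]
```

View pics/w2.png

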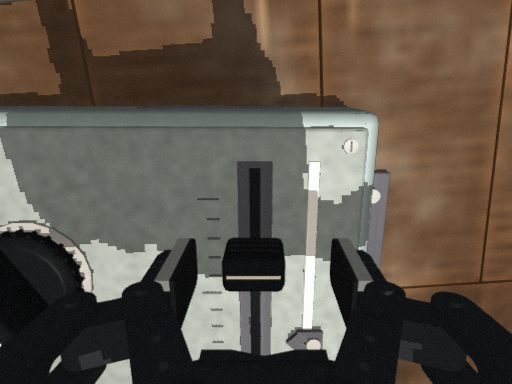

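```bash
python3 - <<'E'
from h import *
import pickle
im=pickle.load(open('im.pkl','rb'))
a=np.radians(-4.4);u=np.array([np.cos(a),np.sin(a)]);v=np.array([-u[1],u[0]])
p=ray(im,(253.5,278),.089)[:2];q=ray(im,(287,340),.061)[:2];print(p,q,(q-p)@u,(q-p)@v)
E
python3 -m creep '[[0.7,0,-0.007,0,0],[0.2,0,-0.007,0,0],[0.2,0,-0.007,0,0],[0.2,0,-0.007,0,0],[0.2,0,-0.007,0,0]]' 30
```

```text
[0.48297377 0.09710169] [0.53760429 0.10967121] 0.05350519144339754 0.016723675509052197
clock: 4.25
position: [0.4828, 0.0963, 0.0857]
ee_rot: [0.0, 0.038, 0.999, 0.0]
contact_force: [-0.9, 2.1, 6.0]
width: 0.0257
gripper_force: 30.4
```

```bash
python3 -m creep '[[0.2,-0.03,0,0,0],[0.2,-0.06,0,0,0],[0.2,-0.085,0,0,0],[0.2,-0.104,0,0,0],[0.2,-0.104,0,0,0],[0.2,-0.104,0,0,0]]'
python3 w.py pics/w3.png
```

```text
clock: 4.85
position: [0.536, 0.0923, 0.0857]
ee_rot: [0.002, 0.038, 0.999, 0.0]
contact_force: [2.6, 1.5, 4.2]
width: 0.0252
gripper_force: 30.3
[0.53557592 0.09228391 0.08568761] [1.48561303e-03 3.77992604e-02 9.99284221e-01 2.31821640e-04] 4.9 cam [0.46492058 0.09813687 0.21426236]
start_box [181.9 160.5] 0.72 [0.5054 0.043  0.    ]
throttle_top [260.6 268.9] 0.86 [0.5362 0.0917 0.089 ]
pointer [295. 240.] 0.87 [0.5375 0.1084 0.061 ]
```

View pics/w3.png

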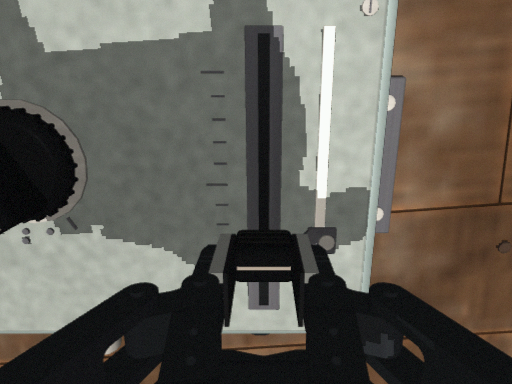

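```bash
python3 -m creep '[[0.6,0,0,0,0],[0.6,0,0,0,0],[0.6,0,0,0,0],[0.6,0,0,-0.06,0],[0.6,0,0,-0.12,0],[0.6,0.03,-0.08,-0.2,-0.02],[0.6,0.07,-0.16,-0.2,-0.04],[0.6,0.077,-0.217,-0.2,-0.06],[0.6,0.077,-0.217,-0.2,-0.0833],[0.6,0.077,-0.217,-0.2,-0.0833]]'
python3 -m creep '[[0.6,0,0,0,0],[0.6,0,0,0,0]]'
python3 w.py pics/w4.png; python3 -c "
from rig import manip;print(manip.get_state()['qpos'])"
```

```text
clock: 6.1
position: [0.4869, -0.0139, 0.185]
ee_rot: [-0.0, -0.221, 0.975, 0.0]
contact_force: [-0.4, 0.7, -0.1]
width: 0.051
gripper_force: 0.0
clock: 6.3
position: [0.4877, -0.0126, 0.1848]
ee_rot: [-0.0, -0.222, 0.975, 0.0]
contact_force: [0.4, 0.0, -0.6]
width: 0.0515
gripper_force: 0.0
[ 0.48775881 -0.01254496  0.18481106] [-2.96406651e-04 -2.21850910e-01  9.75080530e-01  2.12321600e-04] 6.35 cam [ 0.42405684 -0.04329459  0.31365929]
start_box [307.1 206.6] 0.6 [0.5044 0.0428 0.    ]
dial_grip [259.4 198.3] 0.66 [ 0.4911 -0.014   0.087 ]
[-1.68833602e-01  1.89912564e-01  1.78116036e+00  9.78430309e-05
  1.17086291e+00 -2.18781755e+00]
```

View pics/w4.png

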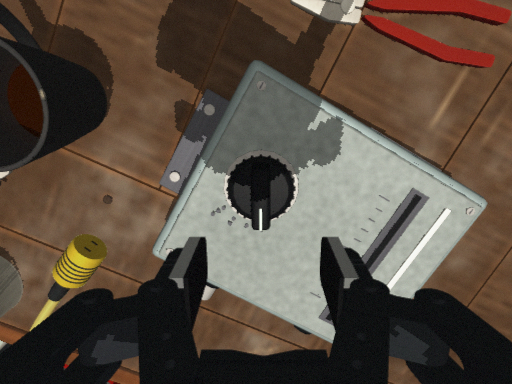

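```bash
python3 -m creep '[[0.6,-0.08,0.1,-0.06,0],[0.6,-0.16,0.1,-0.06,0],[0.6,-0.16,0.1,-0.06,0],[0.6,-0.16,0.1,-0.06,0],[0.6,-0.16,0.1,-0.06,0]]'
python3 w.py pics/w5.png; python3 - <<'E'
import cv2;f=cv2.imread('pics/w5.png');cv2.imwrite('pics/w5c.png',cv2.resize(f[40:290,180:480],(720,600),interpolation=cv2.INTER_CUBIC))
E
```

```text
clock: 7.05
position: [0.5372, 0.0663, 0.2144]
ee_rot: [-0.001, -0.222, 0.975, 0.0]
contact_force: [-0.1, -0.6, 0.8]
width: 0.0511
gripper_force: 0.0
[0.53704438 0.06604105 0.21448009] [-1.08844990e-03 -2.21896917e-01  9.75069521e-01  4.73854963e-05] 7.1 cam [0.47383193 0.03565497 0.34341733]
start_box [255.7 120.3] 0.66 [0.5031 0.0416 0.    ]
throttle_top [294.9 197.3] 0.84 [0.5358 0.0931 0.089 ]
pointer [308.1 197.4] 0.65 [0.5378 0.1098 0.061 ]
dial_grip [189.1  81.3] 0.7 [ 0.4915 -0.0147  0.087 ]
```

View pics/w5c.png

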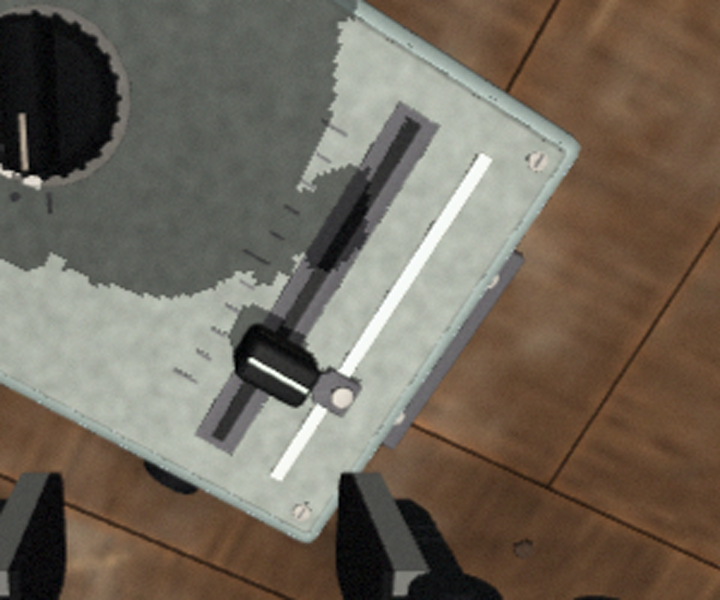

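```bash
python3 - <<'E'
from h import *
import pickle
im=pickle.load(open('im.pkl','rb'))
a=np.radians(-4.4);u=np.array([np.cos(a),np.sin(a)]);v=np.array([-u[1],u[0]])
p=ray(im,(297.1,196.7),.089)[:2]
for uv,z in [((311.7,200.4),.061),((322.5,205.4),.0645)]:
    q=ray(im,uv,z)[:2];print(p,q,(p-q)@u*1e3,(p-q)@v*1e3)
E
```

```text
[0.53464078 0.09442676] [0.53883008 0.11391585] -2.6817627019534536 -19.753054207233255
[0.53464078 0.09442676] [0.5380011  0.12349636] -1.1202204200077859 -29.241727465035563
```

```bash
python3 -m creep '[[0.6,0.08,-0.05,0,0],[0.6,0.157,-0.104,0.03,0],[0.6,0.157,-0.104,0.08,0],[0.6,0.157,-0.104,0.14,0],[0.6,0.157,-0.104,0.2,0],[0.6,0.157,-0.104,0.247,0],[0.6,0.157,-0.104,0.247,0],[0.6,0.157,-0.104,0.247,0]]'
python3 -m creep '[[0.1,0,0,0,0],[0.1,0,0,0,0],[0.1,0,0,0,0],[0.1,0,0,0,0],[0.1,0,0,0,0]]' 40
```

```text
clock: 8.1
position: [0.49, -0.0146, 0.0919]
ee_rot: [-0.0, -0.222, 0.975, 0.0]
contact_force: [-0.1, -1.0, -0.7]
width: 0.0512
gripper_force: 0.0
clock: 8.6
position: [0.4905, -0.0137, 0.093]
ee_rot: [0.001, -0.222, 0.975, 0.0]
contact_force: [-0.4, 3.0, 5.4]
width: 0.0124
gripper_force: 40.0
```

```bash
python3 -m creep '[[0.1,0,0,0,0.02],[0.1,0,0,0,0.04],[0.1,0,0,0,0.06],[0.1,0,0,0,0.08],[0.1,0,0,0,0.1],[0.1,0,0,0,0.12],[0.1,0,0,0,0.14],[0.1,0,0,0,0.155],[0.1,0,0,0,0.172],[0.1,0,0,0,0.172]]' 60
python3 -m creep '[[0.1,0,0,0,0],[0.1,0,0,0,0],[0.1,0,0,0,0]]'
python3 w.py pics/w6.png; python3 - <<'E'
from h import *
s=manip.get_state();q=s['ee_rot'];print('spin ang',np.degrees(2*np.arctan2(q[1],q[2])),s['moment'])
ims=[]
for n in ['scene','side']:
    im=grab(n);ims.append(im)
    for l in ['throttle_top','pointer','dial_grip']:
        for r in eyes.place_of(n,l)[:1]: print(n,l,round(r['confidence'],2),np.round(ray(im,r['centre'],Z[l]),4))
w=cv2.imread('pics/w6.png');sc=ims[1]['frame'][150:270,190:350,::-1]
cv2.imwrite('pics/d.png',np.hstack([cv2.resize(w,(400,300)),cv2.resize(sc,(400,300))]))
E
```

```text
clock: 9.6
position: [0.4903, -0.0156, 0.0931]
ee_rot: [0.001, 0.311, 0.95, -0.001]
contact_force: [-2.6, -3.1, 5.9]
width: 0.0113
gripper_force: 61.9
clock: 9.9
position: [0.4903, -0.0155, 0.0931]
ee_rot: [0.001, 0.31, 0.951, -0.001]
contact_force: [-2.4, -4.2, 6.7]
width: 0.0112
gripper_force: 61.9
[ 0.49030698 -0.01554003  0.09311285] [ 0.0011242   0.31011538  0.9506975  -0.00120455] 9.95 cam [0.43319669 0.02776413 0.22173496]
start_box [346.5 163.4] 0.75 [0.5043 0.0438 0.    ]
dial_grip [263.2 254.2] 0.9 [ 0.4893 -0.0135  0.087 ]
spin ang 36.13296831382101 [-0.64233147  0.3601557   0.20362526]
scene throttle_top 0.43 [0.5393 0.1045 0.089 ]
scene dial_grip 0.62 [ 0.4819 -0.0145  0.087 ]
side throttle_top 0.4 [0.5378 0.1028 0.089 ]
side pointer 0.6 [0.5388 0.1212 0.061 ]
side dial_grip 0.75 [ 0.5015 -0.0108  0.087 ]
```

View pics/d.png

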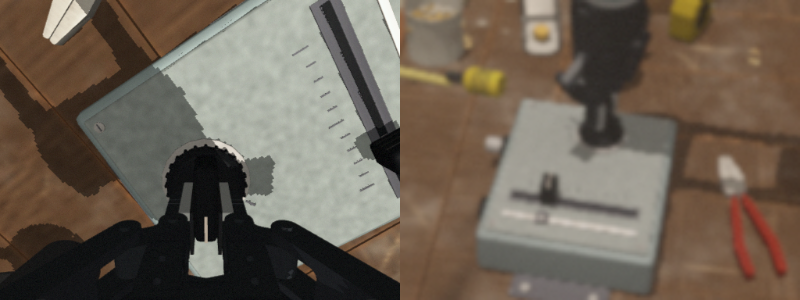

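```bash
python3 -c "
from rig import manip;print(manip.sign_off())"
```

```text
the job is handed in; nothing more can be done
None
```

The job is handed in at about 10 s on the robot's clock, with the throttle within about 1 mm of level with the pointer by my measurements and the gripper holding the dial at roughly 1.08 rad, past the third click; the verdict wasn't returned, and the arm never went near the mug, glue bottle or tape measure.

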